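Zero the coffee grinder, back off five clicks and lock it

ROBOT

A 6-joint arm with a two-finger parallel gripper is mounted at the origin on the work surface. World frame = base frame: x ahead of the robot, y to its left, z up, the work surface at z = 0. Lengths are in m, angles in rad, forces in N, time in s.
With the tool pointing down it reaches from about 0.275 to 0.75 m from the base axis. Payload 10.2 kg.
Tool frame: the origin (TCP) lies midway between the tips of the shut fingers; the grasp point (between the pads) lies 19 mm behind it (env.hold_point_z is the distance from the TCP to the grasp point, in m); x points along the fingers, z is the direction in which the jaws open and shut, and the axes are right-handed (so a half turn about x gives the same grasp; the last joint's range is limited). The gripper opens to 85 mm and grips with 20 to 120 N. Pads are 22 mm wide; open, the fingers measure 114 mm over their backs; the gripper's body (76 mm by 85 mm) begins 54 mm behind the grasp point. The pads swing forward as they close: fully open they stand 13 mm farther back than shut.
Start: joints at [0.938, 0.313, 1.498, -0, 1.331, -0.223], TCP at [0.209, 0.482, 0.231] pointing down, gripper open.
Joint ranges: [-2.94, 2.94], [-0.97, 2.17], [0.19, 2.56], [-1.23, 4.37], [0.02, 3.11], [-2.88, 2.88]. Speed limits (rad/s): [2.39, 2.39, 3.01, 3.14, 3.14, 3.14].

INTERFACE

Orientations are given as a unit quaternion [x, y, z, w].
In Python, from bench import env, kinematics, monitor, eyes, job gives the robot as it stands. The module is installed in compiled form; this text tells all that it offers. Calls block until the motion is done:
- env.reach(position, orientation): joint-space move of the TCP to a pose.
- env.movel(position, velocity=0.15, frame=None, guard=None): straight line of the TCP; frame=None keeps the orientation; velocity is the mean speed in m/s. With guard (N) it stops when the force on the tool has changed by that much, and returns True; else False.
- env.set_joints(angles): joint-space move.
- env.release() and env.close_gripper(effort=None): open the fingers fully, or close them until they stop; effort is the grip in N (None keeps the last).
- env.hold(seconds).
- kinematics.ik(position, orientation): joint angles nearest the present ones, or None.
- monitor.sense(): the state.
- eyes.grab_frame(name): name is "side" or "top" or "wrist"; returns a dict with "frame" (384x512x3 uint8, red, green, blue), "mtx" (3x3 intrinsics, pixels), "view" (4x4, takes a point from world to camera coordinates). Camera axes: x right, y down, z forward; pixel columns grow to the right and rows downward; lengths in m; the calibration is good to about 2 mm. The wrist camera is an equidistant fisheye: a pixel r from the principal point sees the ray r / f radians off the axis. A picture is of the moment at which its call begins. There is no depth.
A pose or a line that the arm cannot do raises env.MotionError and nothing moves.
- job.hand_in(): hands the job in, once; it reports no verdict.
The state is a dict: "clock": time; "joints": joint angles; "qvel": joint speeds; "joint_efforts": joint torques, N m; "position": TCP position; "ee_rot": TCP orientation; "contact_force": force on the tool from outside, world axes, zero at the start; "ft_torque": the same for the moment, N m; "finger_gap": opening from 0.0 (shut) to 1.0 (fully open).
Only numpy, scipy, OpenCV 4.12 (cv2) and the standard library are available. Lean on these libraries where they do the work, as an engineer would, in place of code of your own. Each camera call takes 0.05 s, during which the arm holds its last target. There are 200 camera calls.

TASK

The coffee grinder on the printer cart has been cleaned and has lost its setting: push the lever of its adjustment collar round clockwise (seen from above) until the burrs touch, without jamming them, then back it off five clicks. When the collar rests on the fifth click, swing the lock lever beside it in until it reaches its stop, so that the setting holds. Leave the hopper and the other things on the cart where they are.

Things in the scene. Friction and masses are not known exactly. Their poses are not given: they have to be found in the camera images.
- grinder: electric burr coffee grinder with its hopper taken off, 235 x 150 mm, brushed aluminium body with a black head whose flat top (the deck) is 215 mm above the cart; fixed. Origin on the cart under the collar's vertical axis; x points to the back of the grinder, -x to its front (spout and dosing cup), y to its left, z up
- collar_axis (a point): point on the vertical axis of the adjustment collar, 23.5 mm above the deck, level with the middle of the collar's lever. The collar is an aluminium ring, 91 mm across, top 32 mm above the deck, its lower half cut with 24 notches; a sprung roller in a small block on the deck (62 mm from the axis, 30 degrees left of the grinder's +x, top 15 mm) drops into a notch every 15 degrees
- collar_lever (a point): point on the middle line of the collar's lever, 66 mm from the collar axis, where it is pushed. The lever is a level steel rod of 10 mm diameter that sticks out radially from the collar, with an 18 mm black ball at its end, centred 100 mm from the axis; its middle line is 23.5 mm above the deck and it turns with the collar. The point's x axis points radially outwards along the rod
- collar (a joint): angle of the collar in rad. 0: burrs touching (hard stop), the lever then points to the front of the grinder (-x of grinder). It grows counter-clockwise seen from above (lever to the grinder's right, then to its back), 0.2618 rad (15 degrees) a click, up to 3.6. Clicks lie at whole multiples of 0.2618; past half-way between two it snaps ahead into the next, and let go it drops into the nearest. Getting over a click takes about 2 N at the point collar_lever
- lock_pivot (a point): pivot of the lock lever on the deck, 45 mm behind and 57 mm to the left of the collar axis, 23.5 mm above the deck
- lock_knob (a point): point on the axis of the upright black knob (15 mm diameter, from 5.5 to 33.5 mm above the deck, this point 23.5 mm above it) at the free end of the lock lever, 100 mm from its pivot. The lever is a flat steel bar on the left of the collar, with a nose on its inner side that enters a notch of the collar when the knob is pushed in towards the collar
- lock (a joint): angle of the lock lever in rad. 0: swung fully out, 0.5: swung in to its stop with the nose in a notch (counter-clockwise seen from above). It stays where it is left; about 0.5 N at the knob moves it. It goes fully in only when the collar rests on a click
- hopper_mid (a point): the bean hopper, a smoke-clear cone 128 mm across and 136 mm high with a lid, standing on the cart beside the grinder, point on its axis 60 mm up; leave alone
- usb_hub: teal USB hub, 104 x 34 x 17 mm, origin under its centre; leave alone
- binder_clip: chrome binder clip, 41 mm wide, lying on the cart, origin under its body; leave alone
- click_pen: black click pen, 145 mm long, lying on the cart, origin under its middle; leave alone

How it is judged:
By the outcome, as a careful person would: the job done as asked, in the order asked, and still so for the second after the job is handed in, with the robot touching nothing.
It also fails if it takes over 61 s, if anything falls off the work surface, if the arm or the gripper's body presses on something with over 40 N, if the wrist force passes 120 N, or if a joint passes its speed limit or range.

## Working session

There is one attempt and no reset: what is moved stays moved. The work goes in short steps, each a Python script; the robot and the scene stay as the last script left them, time stands still between calls to the robot, and variables do not carry over. Pictures are saved under pics/ and viewed, about 8 in all and at most 12, crops included, and the job is handed in when it is done.

```bash
mkdir -p pics; python3 - <<'E'
from bench import env,monitor,eyes
import cv2,numpy as np
s=monitor.sense();print(s['clock'],s['position'],s['ee_rot'],s['contact_force'],s['finger_gap'])
for n in("side","top"):
    f=eyes.grab_frame(n);np.savez(f"pics/{n}0.npz",**f)
    cv2.imwrite(f"pics/{n}0.png",cv2.resize(f["frame"][:,:,::-1],None,fx=1.5,fy=1.5,interpolation=cv2.INTER_CUBIC))
    print(n,f["mtx"],f["view"])
E
```

```text
0.0 [0.20903168 0.48130926 0.23072972] [-0.38796893  0.59170359  0.38764208  0.59084735] [0.01096529 0.17242763 0.19891328] 0.9996499738755651
side [[347.40747999   0.         256.16482125]
 [  0.         347.40747999 191.00269554]
 [  0.           0.           1.        ]] [[ 0.93419989 -0.35639212  0.01597602 -0.47340096]
 [-0.254645   -0.69751818 -0.66979423  0.23612517]
 [ 0.24985295  0.62165348 -0.74237487  0.84729367]
 [ 0.          0.          0.          1.        ]]
top [[487.64492357   0.         254.66901011]
 [  0.         487.64492357 194.1671566 ]
 [  0.           0.           1.        ]] [[-0.02954239 -0.99955981  0.00272806 -0.00326814]
 [-0.98797934  0.02878559 -0.15188225  0.53603354]
 [ 0.15173686 -0.00718223 -0.98839483  1.24599451]
 [ 0.          0.          0.          1.        ]]
```

View pics/top0.png

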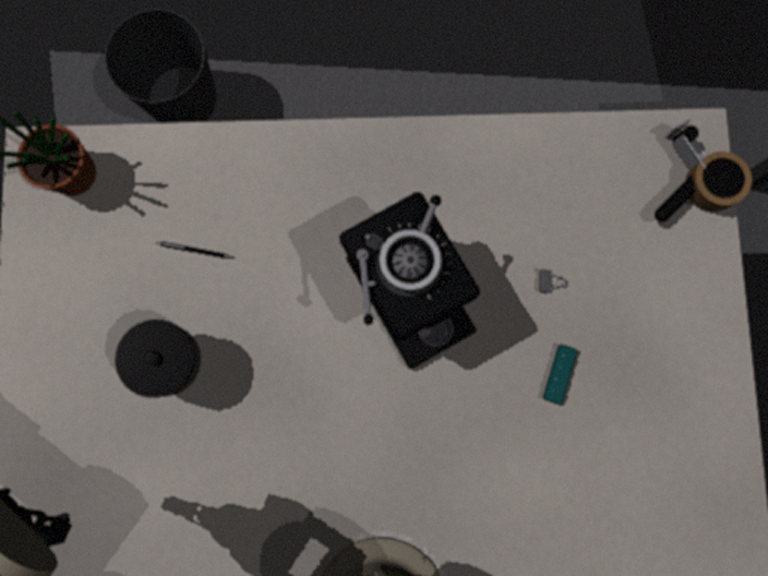

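View pics/side0.png

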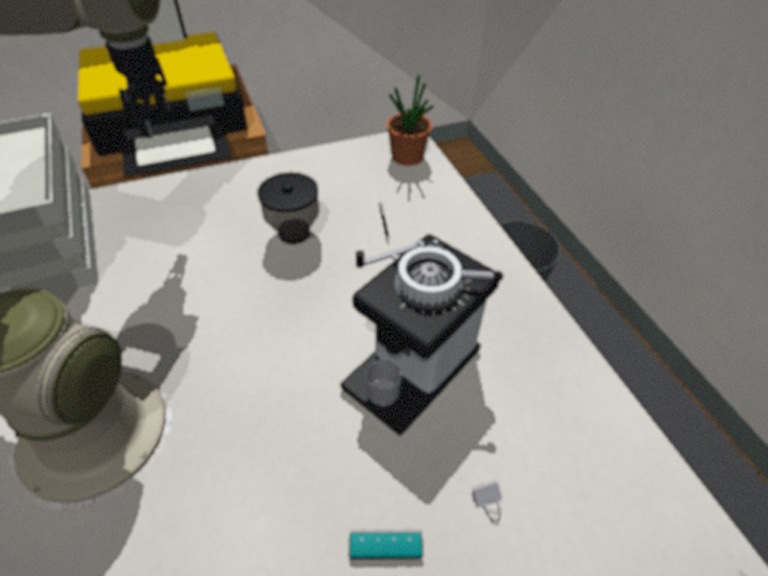

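Top view (1.5x): collar ring at about (410,260), lever ball at (435,200), lock pivot (362,255), knob (368,320). Deck corners are (340,240), (417,193) and (479,293), and the front (cup) faces down-right. Next I compute world positions.

```bash
cat > h.py <<'E'
import numpy as np,cv2
def ray(f,px):
    px=np.atleast_2d(np.float64(px));K=f["mtx"];V=f["view"]
    d=np.c_[(px-K[:2,2])/K[0,0],np.ones(len(px))]
    return -V[:3,:3].T@V[:3,3], d@V[:3,:3]
def onz(f,px,z):
    o,d=ray(f,px);return o+d*((z-o[2])/d[:,2])[:,None]
def project(f,p):
    c=np.atleast_2d(p)@f["view"][:3,:3].T+f["view"][:3,3];return c[:,:2]/c[:,2:]*f["mtx"][0,0]+f["mtx"][:2,2]
E
python3 - <<'E'
from h import *
f=dict(np.load("pics/top0.npz"));g=cv2.cvtColor(f["frame"],cv2.COLOR_RGB2GRAY)
roi=np.zeros_like(g);roi[148:200,245:302]=1
m=((g>110)*roi).astype(np.uint8);n,l,st,c=cv2.connectedComponentsWithStats(m)
for thr in(90,110,130):
    cs,_=cv2.findContours(((g>thr)*roi).astype(np.uint8),cv2.RETR_EXTERNAL,cv2.CHAIN_APPROX_NONE)
    b=max(cs,key=lambda c:cv2.boundingRect(c)[2]*cv2.boundingRect(c)[3]);print(thr,cv2.fitEllipse(cv2.convexHull(b)),cv2.boundingRect(b))
P=lambda u,v,z:onz(f,[(u/1.5,v/1.5)],z)[0]
ax=P(410,259,.247);print("axis",ax)
a,b,c=P(340,240,.215),P(417,193,.215),P(479,294,.215);print("corners",a,b,c)
he=lambda d:np.degrees(np.arctan2(d[1],d[0]))
print("back heading", he(b-c), he(a-b)-90)
ball=P(435,200,.2385);print("ball",ball,he(ball-ax),np.hypot(*(ball-ax)[:2]))
pv=P(362,255,.2385);kn=P(368,320,.2485);print("pivot",pv,he(pv-ax)-np.degrees(np.arctan2(57,45)),np.hypot(*(pv-ax)[:2]),"knob",kn,he(kn-pv),np.hypot(*(kn-pv)[:2]))
E
```

```text
90 ((273.9011535644531, 170.64674377441406), (39.68033218383789, 46.07365417480469), 25.869552612304688) (253, 148, 41, 45)
110 ((272.89208984375, 172.7676544189453), (38.80488586425781, 39.87043380737305), 98.5527572631836) (253, 154, 40, 39)
130 ((272.9063415527344, 172.66067504882812), (37.855506896972656, 39.106056213378906), 101.03119659423828) (254, 154, 39, 38)
axis [ 0.55128457 -0.06047111  0.247     ]
corners [0.59042013 0.04436843 0.215     ] [ 0.66150199 -0.07653277  0.215     ] [ 0.50047637 -0.16481278  0.215     ]
back heading 28.73313105343094 30.45269152739573
ball [ 0.64289362 -0.10197164  0.2385    ] -24.371371229777644 0.10057093170886434
pivot [0.56114831 0.01076374 0.2385    ] 30.406670194062478 0.07191451588596255 knob [0.46189381 0.00425905 0.2485    ] -176.25045631521834 0.09946741389073903
```

```bash
cat >> h.py <<'E'
from scipy.spatial.transform import Rotation as R
AX=np.array([.5513,-.0605]);BACK=np.radians(30.);FR=BACK-np.pi
def pose(phi,off,rad=.066,z=.229,sgn=1,dh=0):
    """phi: lever angle (0=front); off: tangential offset of the tool centre (+ = CCW side); tool y along the tangent"""
    h=FR+phi;r=np.array([np.cos(h),np.sin(h)]);t=np.array([-r[1],r[0]])
    p=np.r_[AX+rad*r+off*t,z]
    h2=h+dh;t2=np.array([-np.sin(h2),np.cos(h2),0])
    x=np.array([0,0,-1.]);y=sgn*t2
    return p,R.from_matrix(np.c_[x,y,np.cross(x,y)]).as_quat()
E
python3 - <<'E'
from h import *
from bench import env,kinematics,monitor
print(R.from_quat(monitor.sense()['ee_rot']).as_matrix().round(2))
for sgn in(1,-1):
  for off,ph in((.03,range(140,-20,-20)),(-.03,range(-10,90,20))):
    for d in ph:
      j=kinematics.ik(*pose(np.radians(d),off,sgn=sgn)); print(sgn,off,d,None if j is None else np.round(j,2))
E
```

```text
[[-0.   -0.92  0.4 ]
 [-0.    0.4   0.92]
 [-1.    0.   -0.  ]]
1 0.03 140 [-0.26  0.54  1.18 -0.    1.43 -0.08]
1 0.03 120 [-0.29  0.55  1.16 -0.    1.44  0.23]
1 0.03 100 [-0.34  0.54  1.17 -0.    1.43  0.54]
1 0.03 80 [-0.38  0.51  1.21 -0.    1.42  0.85]
1 0.03 60 [-0.41  0.47  1.28 -0.    1.39  1.16]
1 0.03 40 [-0.44  0.42  1.35 -0.    1.37  1.48]
1 0.03 20 [-0.45  0.36  1.43 -0.    1.34  1.81]
1 0.03 0 [-0.45  0.31  1.51 -0.    1.32  2.16]
1 -0.03 -10 [-0.36  0.22  1.63  0.    1.3   2.43]
1 -0.03 10 [-0.41  0.23  1.61  0.    1.3   2.04]
1 -0.03 30 [-0.44  0.27  1.57 -0.    1.31  1.66]
1 -0.03 50 [-0.46  0.31  1.5  -0.    1.32  1.29]
1 -0.03 70 [-0.45  0.37  1.43 -0.    1.35  0.94]
-1 0.03 140 None
-1 0.03 120 None
-1 0.03 100 [-0.34  0.54  1.17  0.    1.43 -2.6 ]
-1 0.03 80 [-0.38  0.51  1.21 -0.    1.42 -2.3 ]
-1 0.03 60 [-0.41  0.47  1.28 -0.    1.39 -1.98]
-1 0.03 40 [-0.44  0.42  1.35 -0.    1.37 -1.66]
-1 0.03 20 [-0.45  0.36  1.43 -0.    1.34 -1.33]
-1 0.03 0 [-0.45  0.31  1.51 -0.    1.32 -0.98]
-1 -0.03 -10 [-0.36  0.22  1.63 -0.    1.3  -0.71]
-1 -0.03 10 [-0.41  0.23  1.61 -0.    1.3  -1.1 ]
-1 -0.03 30 [-0.44  0.27  1.57 -0.    1.31 -1.49]
-1 -0.03 50 [-0.46  0.31  1.5  -0.    1.32 -1.85]
-1 -0.03 70 [-0.45  0.37  1.43 -0.    1.35 -2.2 ]
```

```bash
python3 - <<'E'
from h import *
from bench import env,monitor,eyes
env.close_gripper(20)
p,q=pose(np.radians(125),.045,z=.36)
env.reach(p,q)
f=eyes.grab_frame("wrist");np.savez("pics/w1.npz",**f)
cv2.imwrite("pics/w1.png",cv2.resize(f["frame"][:,:,::-1],None,fx=1.5,fy=1.5,interpolation=cv2.INTER_CUBIC))
print(f["mtx"],f["view"]);s=monitor.sense();print(s['clock'],s['position'],p,s['finger_gap'],s['contact_force'])
E
```

```text
[[297.31863964   0.         253.58419294]
 [  0.         297.31863964 187.76727365]
 [  0.           0.           1.        ]] [[ 9.07071243e-01 -4.20976867e-01  4.86938045e-04 -5.91725947e-01]
 [-4.00460203e-01 -8.62506506e-01  3.09377039e-01  1.32197304e-01]
 [-1.29820589e-01 -2.80822015e-01 -9.50939331e-01  5.72363135e-01]
 [ 0.00000000e+00  0.00000000e+00  0.00000000e+00  1.00000000e+00]]
3.3583 [ 0.63010736 -0.04671942  0.36000574] [ 0.63013414 -0.04760895  0.36      ] -0.0007446477416394327 [-0.2025816  -0.07158245  0.44481527]
```

View pics/w1.png

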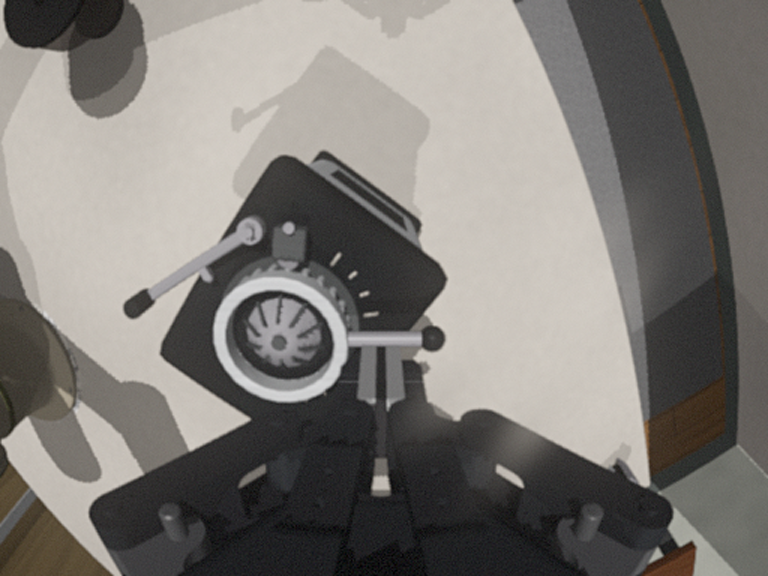

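The wrist view (1.5x) shows the ring at (281,339), ball at (432,338), lock pivot at (250,230), knob at about (133,306) and roller bolt at (288,228). The shut tips are at about (380,370), clear of the lever on its CCW side.

```bash
cat >> h.py <<'E'
def fz(f,px,z):
    """fisheye pixel onto height z"""
    K=f["mtx"];V=f["view"];u=(np.float64(px)-K[:2,2])/K[0,0];r=np.hypot(*u)
    d=np.r_[np.sin(r)*u/max(r,1e-9),np.cos(r)]@V[:3,:3];o=-V[:3,:3].T@V[:3,3]
    return o+d*(z-o[2])/d[2]
he=lambda d:np.degrees(np.arctan2(d[1],d[0]))
E
python3 - <<'E'
from h import *
f=dict(np.load("pics/w1.npz"))
P=lambda u,v,z:fz(f,(u/1.5,v/1.5),z)
ax=P(281,339,.247);ball=P(433,338,.2385);pv=P(250,230,.2385);kn=P(133,306,.2485);ro=P(289,228,.232);
print("ax",ax,"ball",ball,he(ball-ax),np.linalg.norm((ball-ax)[:2]));print("rod mid heading",he(P(385,339,.2385)-ax))
print("pv",pv,he(pv-ax)-51.7,np.linalg.norm((pv-ax)[:2]),"knob",kn,he(kn-pv),np.linalg.norm((kn-pv)[:2]),"roller",he(ro-ax)-30)
a,b=P(163,350,.215),P(285,157,.215);c=P(446,280,.215);print(he(b-a),he(b-c)-90,b,c)
E
```

```text
ax [ 0.55425358 -0.05845798  0.247     ] ball [ 0.64279525 -0.10268021  0.2385    ] -26.53988874441255 0.09897086614960361
rod mid heading -27.763510251440408
pv [0.56841586 0.01217566 0.2385    ] 26.96234456690574 0.07203943543840571 knob [0.46777275 0.00584741 0.2485    ] -176.40208843674725 0.1008418668680411 roller 29.445141293784744
27.340962319794862 26.96911609641724 [0.60425519 0.04357614 0.215     ] [ 0.66583653 -0.07744525  0.215     ]
```

```bash
sed -i 's/^AX=.*/AX=np.array([.5525,-.0595]);BACK=np.radians(28.5);FR=BACK-np.pi/' h.py; cat >> h.py <<'E'
def tang(s,base,phi):
    h=FR+phi;d=s['contact_force']-base;return np.round([d@[-np.sin(h),np.cos(h),0],d@[np.cos(h),np.sin(h),0],d[2]],2)
E
python3 - <<'E'
from h import *
from bench import env,monitor
D=np.radians
p,q=pose(D(125),.045);env.reach(p+[0,0,.05],q);env.movel(p,.1)
base=monitor.sense()['contact_force'];np.save("base.npy",base);print(base)
for d in list(range(140,24,-5)):
    off=.016 if d<=125 else .016
    p,q=pose(D(d),off)
    if env.movel(p,.06,frame=q,guard=6):print("GUARD",d);s=monitor.sense();print(tang(s,base,D(d)));break
    s=monitor.sense();print(d,s['clock'].__round__(2),tang(s,base,D(d)))
E
```

```text
[0.32156716 0.4555874  0.38906379]
140 4.83 [ 0.07  0.11 -0.85]
135 5.08 [-0.52  0.01 -0.64]
130 5.33 [-0.48 -0.32 -0.27]
125 5.58 [-0.58 -0.57 -0.54]
120 5.83 [-0.81  0.37  0.2 ]
115 6.08 [ 0.75 -0.02 -0.67]
110 6.33 [-0.82 -0.65 -0.43]
105 6.58 [0.35 0.15 0.32]
100 6.83 [ 0.71 -0.3  -1.91]
95 7.08 [-0.75 -0.42 -0.28]
90 7.33 [-0.56 -0.33  0.14]
85 7.58 [-0.33 -0.19 -0.37]
80 7.83 [-0.61  0.57 -0.32]
75 8.08 [ 0.54 -0.15 -1.02]
70 8.33 [ 0.82  0.44 -0.84]
65 8.58 [-1.06  0.36 -0.26]
60 8.83 [-0.13 -0.21 -0.78]
55 9.08 [-0.03  0.38 -0.61]
50 9.33 [-1.28  1.33 -0.23]
45 9.58 [-0.49  0.51  0.34]
40 9.83 [ 0.71 -0.33 -0.76]
35 10.08 [ 0.44  0.13 -1.17]
30 10.33 [ 0.21  0.24 -0.17]
25 10.58 [ 1.11  0.33 -1.34]
```

```bash
python3 - <<'E'
from h import *
from bench import env,monitor,eyes
f=eyes.grab_frame("wrist");np.savez("pics/w2.npz",**f)
cv2.imwrite("pics/w2.png",cv2.resize(f["frame"][:,:,::-1],None,fx=1.5,fy=1.5,interpolation=cv2.INTER_CUBIC))
print(monitor.sense()['position'],pose(np.radians(25),.016)[0])
E
```

```text
[ 0.52644044 -0.12218642  0.22901801] [ 0.52610341 -0.12207172  0.229     ]
```

View pics/w2.png

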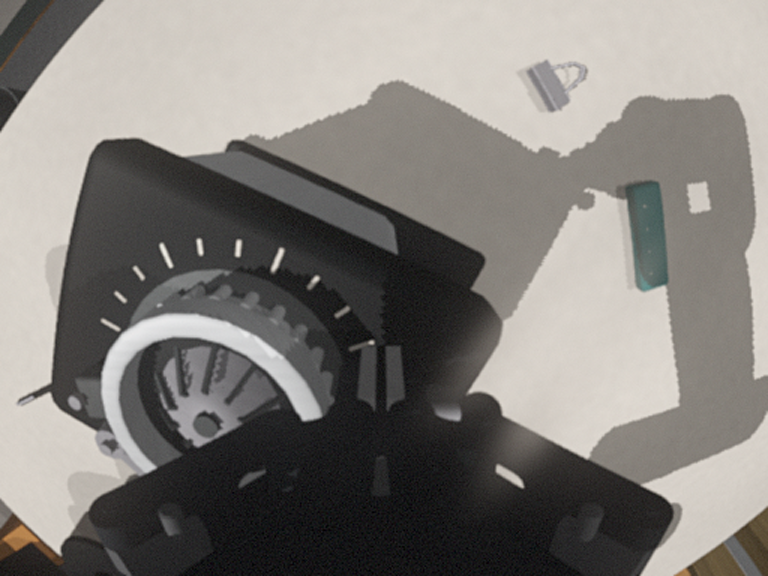

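The lever has been swept round and is now hidden behind the fingers; its ball shadow shows at (583,200). I continue slowly to the stop.

```bash
python3 - <<'E'
from h import *
from bench import env,monitor
D=np.radians;base=np.load("base.npy")
for d in np.arange(23.5,-10,-1.5):
    p,q=pose(D(d),.016)
    g=env.movel(p,.03,frame=q,guard=4)
    s=monitor.sense();t=tang(s,base,D(d));env.hold(.04);t2=tang(monitor.sense(),base,D(d))
    print(d,round(s['clock'],2),t,t2,"GUARD" if g else "")
    if g or min(t[0],t2[0])>3.5:break
s=monitor.sense();v=s['position'][:2]-AX;h=np.arctan2(v[1],v[0])-np.arctan2(.016,.066)
print(s['position'],p,"lever phi est",np.degrees(h-FR),np.hypot(*v))
E
```

```text
23.5 10.88 [ 0.62  0.83 -1.31] [1.41 0.53 0.06] 
22.0 11.18 [ 0.39  1.1  -0.26] [ 0.03 -0.32 -0.51] 
20.5 11.47 [-0.36  1.19 -0.01] [ 0.06  0.13 -0.17] 
19.0 11.76 [-0.13  0.37  0.11] [-0.43  0.36 -1.58] 
17.5 12.05 [-0.07  1.26 -1.22] [ 0.92  0.51 -0.84] 
16.0 12.34 [0.05 0.33 0.24] [ 0.44  1.25 -1.31] 
14.5 12.63 [ 0.57  0.55 -0.59] [ 0.52 -0.29 -0.39] 
13.0 12.93 [ 1.    0.51 -0.36] [ 1.92 -0.35  0.05] 
11.5 13.22 [1.06 0.84 0.17] [ 1.36  1.57 -0.07] 
10.0 13.51 [ 0.52  0.49 -0.55] [ 1.05  1.21 -0.93] 
8.5 13.8 [ 0.28  0.74 -0.73] [ 1.11  0.51 -0.46] 
7.0 14.09 [ 0.56  1.2  -0.05] [ 0.32  1.04 -0.62] 
5.5 14.38 [-0.03 -0.18 -0.6 ] [ 0.89  1.19 -0.76] 
4.0 14.68 [ 0.51 -0.2   0.32] [ 0.08  0.3  -0.56] 
2.5 14.97 [0.63 0.92 0.05] [ 1.33  0.12 -0.51] 
1.0 15.26 [0.39 1.19 0.45] [ 0.22  1.01 -0.48] 
-0.5 15.55 [ 0.09  0.25 -0.84] [ 0.3   0.12 -0.96] 
-2.0 15.84 [ 6.47 -0.72 -2.12] [ 6.57 -0.44 -1.99] 
[ 0.50117573 -0.10423637  0.22913151] [ 0.5005735  -0.10326801  0.229     ] lever phi est -1.05023456073578 0.06808468076856398
```

Stop found, at about 6.5 N and -1° in my frame. Now I back off five clicks from the other side.

```bash
python3 - <<'E'
from h import *
from bench import env,monitor,eyes
D=np.radians;base=np.load("base.npy");Z=-1.
p,q=pose(D(Z),.035);env.movel(p,.1,frame=q)
env.movel(p+[0,0,.045],.15)
p,q=pose(D(Z),-.036);env.movel(p+[0,0,.045],.15,frame=q);env.movel(p,.12)
for d in np.r_[-1,np.arange(3,60,4),np.arange(60,71,2)]:
    p,q=pose(D(d+Z),-.016)
    g=env.movel(p,.04,frame=q,guard=6)
    s=monitor.sense();print(d,round(s['clock'],2),tang(s,base,D(d)),"GUARD" if g else "")
    if g:break
env.hold(.2);s=monitor.sense();v=s['position'][:2]-AX;print(s['position'],p,np.degrees(np.arctan2(v[1],v[0])+np.arctan2(.016,.066)-FR)%360-Z)
p,q=pose(D(70+Z),-.045);env.movel(p,.08,frame=q);env.movel(p+[0,0,.13],.2)
f=eyes.grab_frame("wrist");np.savez("pics/w3.npz",**f)
cv2.imwrite("pics/w3.png",cv2.resize(f["frame"][:,:,::-1],None,fx=1.5,fy=1.5,interpolation=cv2.INTER_CUBIC))
print(monitor.sense()['clock'])
E
```

```text
-1 18.46 [ 0.03  0.03 -0.44] 
3 18.73 [ 0.13 -0.43 -0.36] 
7 18.99 [ 0.22  0.88 -0.13] 
11 19.26 [ 0.35  0.17 -0.76] 
15 19.52 [-0.25  1.19 -0.06] 
19 19.79 [-0.71 -0.27 -0.61] 
23 20.06 [-0.24  1.26 -0.39] 
27 20.32 [-0.34  0.91 -0.04] 
31 20.59 [-1.36 -0.65  0.01] 
35 20.86 [ 0.05  0.98 -0.38] 
39 21.12 [-0.1  -0.09 -0.9 ] 
43 21.39 [-1.07  0.41  0.26] 
47 21.66 [-1.06  0.11 -0.18] 
51 21.93 [ 0.46 -0.15 -0.32] 
55 22.19 [-1.09 -0.13 -0.43] 
59 22.46 [-0.15  0.75 -1.03] 
60 22.71 [-2.63 -0.25  0.39] 
62 22.96 [-0.07  0.24 -0.18] 
64 23.21 [ 0.12  0.04 -0.93] 
66 23.46 [-0.58  0.71 -0.24] 
68 23.71 [ 0.26 -0.24 -0.23] 
70 23.96 [-0.19  0.19  0.05] 
[ 0.5451964  -0.12700722  0.22902602] [ 0.54525161 -0.12702378  0.229     ] 69.95219080295082
25.5167
```

View pics/w3.png

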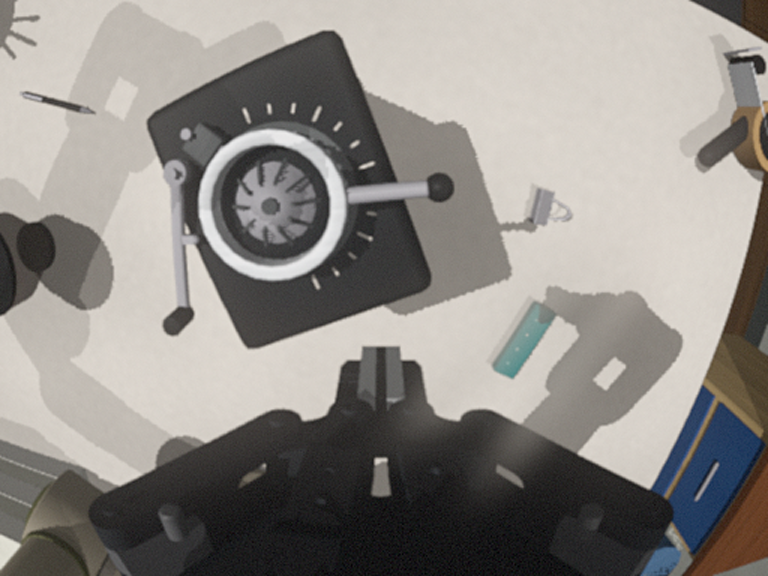

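The collar lever is off the finger, with the ball at (440,187), ring (273,203), pivot (175,172) and knob (180,320). Next I measure the angle.

```bash
python3 - <<'E'
from h import *
f=dict(np.load("pics/w3.npz"))
P=lambda u,v,z:fz(f,(u/1.5,v/1.5),z)
ax=P(273,203,.247);ball=P(440,187,.2385);pv=P(175,172,.2385)
print("ax",ax,"ball",ball,np.linalg.norm((ball-ax)[:2]),"lever heading",he(ball-ax),"rod",he(P(385,192,.2385)-ax),he(ball-P(360,195,.2385)))
print("pv",pv,"back by pivot",he(pv-ax)-np.degrees(np.arctan2(57,45)))
c=[P(*x,.215) for x in((150,120),(334,32),(431,284),(250,348))]
print("back by edges",he(c[1]-c[2]),he(c[0]-c[3]),he(c[0]-c[1])-90,he(c[3]-c[2])-90)
for k in((171,329),(188,313),(180,321)):
    kn=P(*k,.2485);print("knob",kn,np.linalg.norm((kn-pv)[:2]),he(kn-pv))
o=-f["view"][:3,:3].T@f["view"][:3,3];print("cam",o)
E
```

```text
ax [ 0.55306242 -0.06230439  0.247     ] ball [ 0.57362766 -0.15833608  0.2385    ] 0.09820903919505065 lever heading -77.91264967388132 rod -78.53821809686603 -76.35235672669533
pv [0.56552903 0.00611226 0.2385    ] back by pivot 27.963254214553764
back by edges 28.36521755504577 27.81061040451611 28.076377060904605 28.40214922168363
knob [0.46229203 0.00444368 0.2485    ] 0.10325048413300669 -179.07402558114893
knob [ 0.47609386 -0.00892251  0.2485    ] 0.0906900984294629 -170.4573437063617
knob [ 0.4693639  -0.00274702  0.2485    ] 0.09657234814078161 -174.73644228848786
cam [ 0.59563028 -0.11985339  0.50122416]
```

Lever angle is about 74°, so it's on click five (75°). Now the lock lever.

```bash
cat >> h.py <<'E'
PV=np.array([.5660,.0095])
def lpose(h,off,sgn=-1,z=.232):
    r=np.array([np.cos(h),np.sin(h)]);t=np.array([-r[1],r[0]])
    x=np.array([0,0,-1.]);y=sgn*np.r_[t,0]
    return np.r_[PV+.1*r+off*t,z],R.from_matrix(np.c_[x,y,np.cross(x,y)]).as_quat()
E
python3 - <<'E'
from h import *
from bench import env,monitor,eyes,kinematics
D=np.radians
for h in(-176,-145):print(np.round(kinematics.ik(*lpose(D(h),-.0185)),2))
p,q=lpose(D(-176),-.045);env.reach(p+[0,0,.08],q);env.movel(p,.12)
env.hold(.1);base=monitor.sense()['contact_force'];print(base,monitor.sense()['clock'])
ft=lambda s,h:np.round([(s['contact_force']-base)@[-np.sin(h),np.cos(h),0],(s['contact_force']-base)@[np.cos(h),np.sin(h),0]],2)
for d in np.r_[np.arange(-176,-155,3),np.arange(-155,-138,1)]:
    p,q=lpose(D(d),-.0185);g=env.movel(p,.03,frame=q,guard=5)
    env.hold(.04);s=monitor.sense();F=ft(s,D(d));print(d,round(s['clock'],2),F,"GUARD" if g else "")
    if g or F[0]<-5:break
s=monitor.sense();k=s['position'][:2]+.0185*np.array([-np.sin(D(d)),np.cos(D(d))]);print(s['position'],p,"heading",he(k-PV))
E
```

```text
[-0.21  0.18  1.67 -0.    1.3  -0.28]
[-0.32  0.2   1.64 -0.    1.3  -0.93]
[0.45489602 0.32301051 0.97651166] 27.5333
-176 28.61 [0.75 0.95] 
-173 28.98 [0.35 0.4 ] 
-170 29.34 [ 0.8 -0.7] 
-167 29.71 [-0.04  1.12] 
-164 30.07 [ 0.71 -0.18] 
-161 30.44 [-1.27  0.21] 
-158 30.81 [-0.09  0.58] 
-155 31.18 [0.13 1.4 ] 
-154 31.47 [-0.74  0.83] 
-153 31.76 [-6.16  0.34] 
[ 0.46826288 -0.01885857  0.23193172] [ 0.46850052 -0.01941543  0.232     ] heading -153.3462333423371
```

It stopped about 5° earlier than expected, so I retreat and look.

```bash
python3 - <<'E'
from h import *
from bench import env,monitor,eyes
D=np.radians
p,q=lpose(D(-153),-.045);env.movel(p,.1,frame=q);env.movel(p+[0,0,.11],.2)
for n in("wrist","top"):
    f=eyes.grab_frame(n);np.savez(f"pics/{n}4.npz",**f)
    im=f["frame"][:,:,::-1]
    cv2.imwrite(f"pics/{n}4.png",cv2.resize(im,None,fx=1.5,fy=1.5,interpolation=cv2.INTER_CUBIC) if n=="wrist" else cv2.resize(im[120:260,200:340],None,fx=4,fy=4,interpolation=cv2.INTER_CUBIC))
print(monitor.sense()['clock'])
E
```

```text
32.975
```

View pics/wrist4.png

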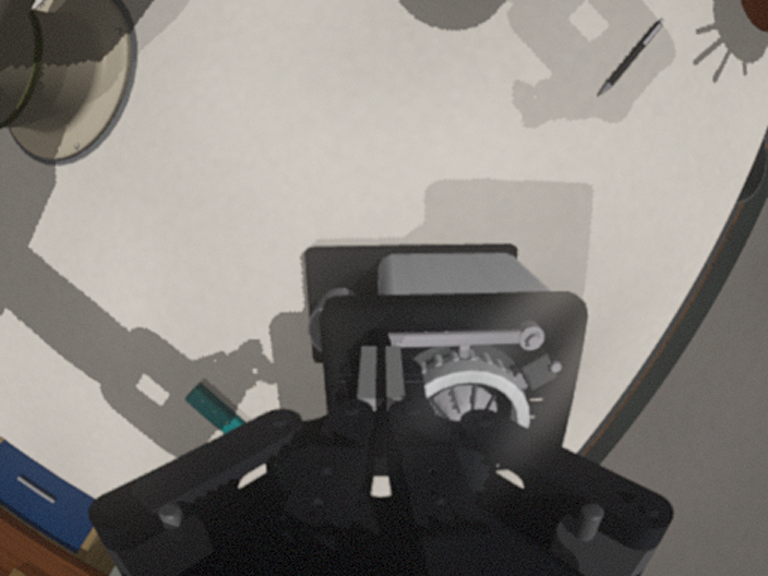

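```bash
python3 - <<'E'
from h import *
from bench import env,monitor,eyes
D=np.radians
p,q=pose(D(69),-.045);env.reach(p+[0,0,.13],q)
f=eyes.grab_frame("wrist");np.savez("pics/w5.npz",**f)
a=np.load("pics/w3.npz")["frame"]
c=lambda im:cv2.resize(im[70:250,80:310,::-1],None,fx=1.73,fy=1.73*1.9/1.9,interpolation=cv2.INTER_CUBIC)
cv2.imwrite("pics/w5.png",np.hstack([cv2.resize(a[75:245,90:310,::-1],(396,306),interpolation=cv2.INTER_CUBIC),cv2.resize(f["frame"][75:245,90:310,::-1],(396,306),interpolation=cv2.INTER_CUBIC)]))
print(monitor.sense()['clock'])
E
```

```text
34.525
```

View pics/w5.png

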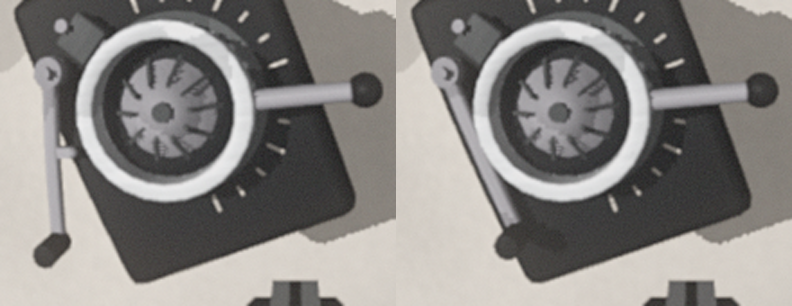

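The collar lever is unmoved and the bar is swung in, with its nose under the ring. Next I measure the rotation of the bar between the two views.

```bash
python3 - <<'E'
from h import *
H={}
for n,x in(("w3",(57,228)),("w5",(512,217))):
    f=dict(np.load(f"pics/{n}.npz"))
    for z in(.225,.235):
        P=lambda x,y:fz(f,(90+x/1.8,75+y/1.8),z)
        a=P(48,78);m=P(51,150) if n=="w3" else P(479-396,150)
        b=P(x[0]-(396 if n=="w5" else 0),x[1])
        print(n,z,a,he(b-a),"near half",he(m-a),"far half",he(b-m))
    # knob: bottom and top ends
    for k,z in (((66,240),(44,258)),((119,232),(106,247)))[n=="w5"],:
        pass
    for (x1,y1) in (((45,253),) if n=="w3" else ((504-396,246),)):
        kn=fz(f,(90+x1/1.8,75+y1/1.8),.2485);pv=np.r_[PV,0];print("knobtop",kn,he(kn-pv),np.hypot(*(kn-pv)[:2]))
E
```

```text
w3 0.225 [0.56030741 0.01237389 0.225     ] -175.57484425437542 near half -175.3935806452958 far half -175.73196437934783
w3 0.235 [0.56158619 0.00758693 0.235     ] -175.57484425437542 near half -175.39358064529574 far half -175.73196437934786
knobtop [0.46671963 0.00304933 0.2485    ] -176.28247247448286 0.09948970984161284
w5 0.225 [0.56025405 0.01295507 0.225     ] -149.45945190523184 near half -148.7062000095064 far half -150.26111264922926
w5 0.235 [0.56152153 0.00817991 0.235     ] -149.45945190523187 near half -148.70620000950638 far half -150.2611126492293
knobtop [ 0.4765601  -0.03487755  0.2485    ] -153.6106934473251 0.09984419158168818
```

The rotation reads 23–26° against a nominal 28.6°. That doesn't settle it, so I push again a bit harder to tell a hard stop from friction at the notch.

```bash
python3 - <<'E'
from h import *
from bench import env,monitor,eyes
D=np.radians
p,q=lpose(D(-154),-.045);env.reach(p+[0,0,.08],q);env.movel(p,.15)
env.hold(.1);base=monitor.sense()['contact_force']
def rep(d,g):
    env.hold(.05);s=monitor.sense();t=np.array([-np.sin(D(d)),np.cos(D(d))]);F=(s['contact_force']-base)[:2]@t
    k=s['position'][:2]+.0185*t;print(d,round(s['clock'],2),round(F,2),"hd",he(k-PV).round(2),"GUARD" if g else "");return F
for d in(-157,-154.5,-153.75,-153.25,-152.75,-152.25,-151.75,-151.25,-150.5,-149.75,-149,-148,-147,-146):
    p,q=lpose(D(d),-.0185);g=env.movel(p,.02,frame=q,guard=14)
    if rep(d,g)<-14 or g:break
p,q=lpose(D(d),-.045);env.movel(p,.1,frame=q);env.movel(p+[0,0,.12],.25)
p,q=pose(D(69),-.045);env.reach(p+[0,0,.13],q)
f=eyes.grab_frame("wrist");np.savez("pics/w6.npz",**f)
cv2.imwrite("pics/w6.png",cv2.resize(f["frame"][75:245,90:310,::-1],None,fx=3.4,fy=3.4,interpolation=cv2.INTER_CUBIC))
a=np.load("pics/w5.npz")["frame"].astype(int);print("diff",np.abs(a-f["frame"])[75:245,90:310].mean(),(np.abs(a-f["frame"])[75:245,90:310].max(2)>40).sum())
print(monitor.sense()['clock'])
E
```

```text
-157 38.05 -0.38 hd -157.05 
-154.5 38.48 -0.71 hd -154.55 
-153.75 38.77 -0.48 hd -153.76 
-153.25 39.08 -4.32 hd -153.43 
-152.75 39.38 -7.72 hd -153.27 
-152.25 39.67 -10.97 hd -153.16 
-151.75 39.98 -14.0 hd -153.03 
diff 2.1361408199643495 0
42.5917
```

View pics/w6.png

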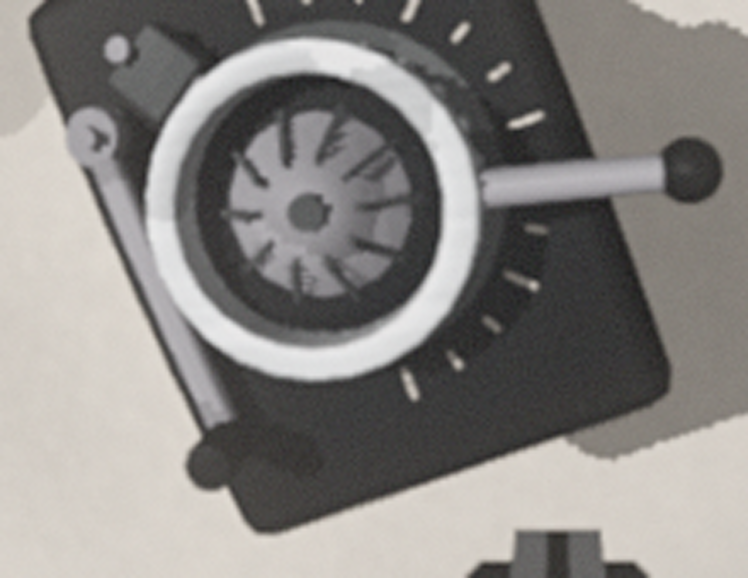

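It is a hard stop: force rises steeply to 14 N, the image hasn't changed, and the bar is parallel to the deck edge. I'll check the nose in the notch with the earlier close view.

```bash
python3 - <<'E'
from h import *
f=dict(np.load("pics/wrist4.npz"))
cv2.imwrite("pics/nose.png",cv2.resize(f["frame"][205:285,245:385,::-1],None,fx=5.5,fy=5.5,interpolation=cv2.INTER_CUBIC))
f=dict(np.load("pics/w3.npz"));P=lambda x,y,z:fz(f,(90+x/1.8,75+y/1.8),z)
for z in(.228,.236):
    a,b,t=P(48,78,z),P(57,228,z),P(76,153,z);u=(b-a)[:2]/np.linalg.norm((b-a)[:2]);d=(t-a)[:2];print(z,"nose along",d@u,"len",u[0]*d[1]-u[1]*d[0])
E
```

```text
0.228 nose along 0.041762921601736856 len 0.015773634945694323
0.236 nose along 0.040540103786936 len 0.015311783114548528
```

View pics/nose.png

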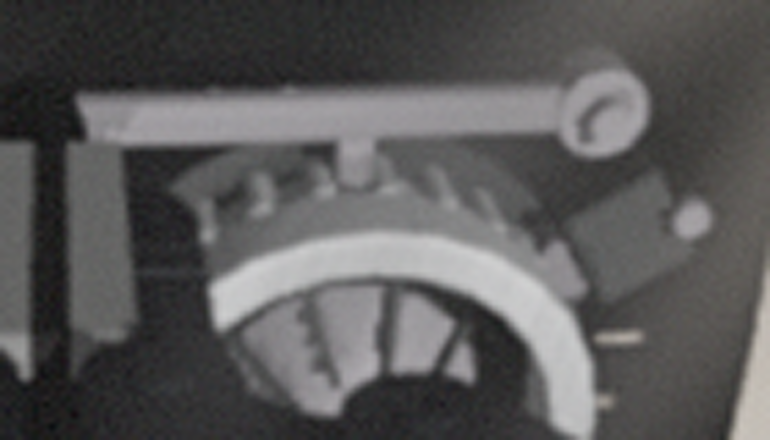

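The nose (355,170 in the crop) sits in a notch between two teeth, and the bar is parallel to the body. Handing in.

```bash
python3 - <<'E'
from bench import job,monitor
print(monitor.sense()['clock']);job.hand_in()
E
```

```text
42.5917
the job is handed in; nothing more can be done
```

The collar is set five clicks back from burr contact and the lock lever is swung in. I handed the job in at 42.6 s, with the gripper clear above the grinder.

- **Burr contact:** I pushed the collar lever clockwise until the burrs touched. The push stopped at about 6.5 N.
- **Five clicks:** I pushed it back from the other side to about 70°, and it snapped on by itself. The camera then put the lever at about 74°, against 75° for click five. Later views showed it unmoved after locking.
- **Lock:** I swung the lock lever in to a firm stop, then pushed again to 14 N. It gave less than half a degree, and the picture did not change. A close view shows the nose between two collar teeth, with the bar parallel to the body.

**Check that disagreed:** I measured only 23–26° of lock travel, where a full swing is 28.6° (0.5 rad). I think the lever was not fully out at the start, or the difference is measurement error, but I could not confirm either. The collar lever also first appeared to sit at about 125°, not on a click, which made no difference to the job.

I kept away from the hopper and the other things on the cart, and none of the guarded pushes met an unexpected contact. I did not measure their positions again at the end.

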